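# Put the polishing compounds away in the jeweller's sorting tray

### The job

Clear the jeweller's bench: gather the four polishing-compound bars (red, green, white and blue, each half in a tan cardboard sleeve) into the dark grey tray, each lying flat, as it lay on the bench and lengthwise, wholly on the pad of its own colour. The bare green and blue carving-wax blocks look alike but do not belong there: leave them where they are.

Things in the scene. Friction and masses are not known exactly. Their poses are not given: they have to be found in the camera images.
- red_bar_mid (a point): red polishing-compound bar, loose, lying flat: 75 mm long (its x), 28 mm wide (its y), 30 mm tall (z up), about 0.1 kg. One half (-x) is in a tan cardboard sleeve with a thin red stripe, the other half (+x) is bare red compound with a rubbed-down nose. The point is its centre, 15 mm above its underside.
- green_bar_mid (a point): green polishing-compound bar, loose, lying flat: 75 mm long (its x), 28 mm wide (its y), 30 mm tall (z up), about 0.1 kg. One half (-x) is in a tan cardboard sleeve with a thin green stripe, the other half (+x) is bare green compound with a rubbed-down nose. The point is its centre, 15 mm above its underside.
- white_bar_mid (a point): white polishing-compound bar, loose, lying flat: 75 mm long (its x), 28 mm wide (its y), 30 mm tall (z up), about 0.1 kg. One half (-x) is in a tan cardboard sleeve with a thin white stripe, the other half (+x) is bare white compound with a rubbed-down nose. The point is its centre, 15 mm above its underside.
- blue_bar_mid (a point): blue polishing-compound bar, loose, lying flat: 75 mm long (its x), 28 mm wide (its y), 30 mm tall (z up), about 0.1 kg. One half (-x) is in a tan cardboard sleeve with a thin blue stripe, the other half (+x) is bare blue compound with a rubbed-down nose. The point is its centre, 15 mm above its underside.
- red_pad_top (a point): red rectangular pad, fixed, 95 mm long (its x) by 50 mm wide (its y), one of four in the shallow dark grey tray (226 x 205 mm, rim 12 mm above the bench, fixed, turned by up to 25 degrees). The point is the centre of the pad's top face, 8 mm above the bench; z is up. The pads lie two by two, all parallel, 105 mm apart lengthwise and 85 mm apart sideways; which colour lies where in the tray varies.
- green_pad_top (a point): green rectangular pad, fixed, 95 mm long (its x) by 50 mm wide (its y), one of four in the shallow dark grey tray (226 x 205 mm, rim 12 mm above the bench, fixed, turned by up to 25 degrees). The point is the centre of the pad's top face, 8 mm above the bench; z is up. The pads lie two by two, all parallel, 105 mm apart lengthwise and 85 mm apart sideways; which colour lies where in the tray varies.
- white_pad_top (a point): white rectangular pad, fixed, 95 mm long (its x) by 50 mm wide (its y), one of four in the shallow dark grey tray (226 x 205 mm, rim 12 mm above the bench, fixed, turned by up to 25 degrees). The point is the centre of the pad's top face, 8 mm above the bench; z is up. The pads lie two by two, all parallel, 105 mm apart lengthwise and 85 mm apart sideways; which colour lies where in the tray varies.
- blue_pad_top (a point): blue rectangular pad, fixed, 95 mm long (its x) by 50 mm wide (its y), one of four in the shallow dark grey tray (226 x 205 mm, rim 12 mm above the bench, fixed, turned by up to 25 degrees). The point is the centre of the pad's top face, 8 mm above the bench; z is up. The pads lie two by two, all parallel, 105 mm apart lengthwise and 85 mm apart sideways; which colour lies where in the tray varies.
- green_wax_mid (a point): green carving-wax block, loose, a look-alike that does not belong in the tray: the same 75 x 28 x 30 mm as a compound bar but green all over, with no cardboard sleeve. The point is its centre, 15 mm above its underside.
- blue_wax_mid (a point): blue carving-wax block, loose, a look-alike that does not belong in the tray: the same 75 x 28 x 30 mm as a compound bar but blue all over, with no cardboard sleeve. The point is its centre, 15 mm above its underside.

How it is judged:
By the outcome, as a careful person would: the job done as asked, in the order asked, and still so for the second after the job is handed in, with the robot touching nothing.
It also fails if it takes over 99 s, if anything falls off the work surface, if the arm or the gripper's body presses on something with over 40 N, if the wrist force passes 120 N, or if a joint passes its speed limit or range.

### The arm

A 7-joint arm with a two-finger parallel gripper is mounted at the origin on the work surface. World frame = base frame: x ahead of the robot, y to its left, z up, the work surface at z = 0. Lengths are in m, angles in rad, forces in N, time in s.
With the tool pointing down it reaches from about 0.4 to 0.85 m from the base axis. Payload 6.9 kg.
Tool frame: the origin (TCP) lies on the centre line of the jaws, within the pads' length; the fingertips stand 25 mm ahead of it and the grasp point (between the pads) lies 6 mm ahead of it; z points along the fingers, y is the line along which they close (so a half turn about z gives the same grasp; the last joint's range is limited). The gripper opens to 85 mm and grips with 20 to 120 N. Pads are 22 mm wide; open, the fingers measure 114 mm over their backs; the gripper's body (76 mm by 85 mm) begins 54 mm behind the grasp point. The pads swing forward as they close: fully open they stand 13 mm farther back than shut.
Start: joints at [-1.202, 0.507, -0.238, 1.5, 0.126, 1.149, -0.155], TCP at [0.163, 0.603, 0.256] pointing down, gripper open.
Joint ranges: [-3.08, 3.08], [-0.24, 2.05], [-1.43, 1.35], [0, 2.5], [-1.52, 4.66], [0.17, 1.96], [-2.89, 2.89]. Speed limits (rad/s): [2.39, 2.39, 3.14, 3.14, 3.14, 3.14, 3.14].

### API

Orientations are given as a rotation vector (axis times angle).
In Python, from cell import robot gives the robot as it stands. The module is installed in compiled form; this text tells all that it offers.
- The arm moves only by the tool jog_arm, never from a script. Its argument "commands" is a list of rows, each a list of 7 numbers: the turn, a rotation vector about the tool's x, y, z in rad, then the shift along the tool's x, y, z in m, then the opening, from -1 (shut) to 1 (fully open). A call has 1 to 5 rows; each row is the pose to reach, as a shift and turn from the pose commanded when the call began, along the tool's axes at that moment; what a row does not reach only later rows make up. A row lasts 1/10 s, in which the tool goes at most 50 mm and 8.59 degrees, less where a joint would pass 70% of its speed; a pose out of reach is approached as far as the arm can. A call with a gripper value outside its range is refused whole. The fingers move at their own pace and stop on an object; "force" is the grip in N (left out, the last holds). Time passes only in rows, so rows that repeat a pose let the fingers close. It gives the time, the measured TCP pose, the force, the opening and the grip force at its end, in the units of the state.
- robot.observe(): the state, without advancing time (a new reading comes with each control period).
- robot.snapshot(name): name is "side" or "top" or "wrist"; returns the picture (420x560x3 uint8, blue, green, red); there is no depth.
- robot.get_calibration(name): a dict with "intrinsics" (3x3 intrinsics, pixels), "rvec" (rotation vector, rad) and "tvec" (3), from world to camera coordinates, as OpenCV has them; the wrist camera has in their place "tool_from_camera" (4x4, takes a point from camera to tool coordinates, whose origin is the TCP and whose axes are the flange's). Camera axes: x right, y down, z forward; pixel columns grow to the right and rows downward; lengths in m; the calibration is good to about 2 mm. A picture is of the moment at which its call begins: read the wrist's pose just before it. get_calibration takes no time and is no camera call.
- robot.close_job(): hands the job in; it is judged then, once.
Trained networks look in the newest picture that a camera, given by its name, has taken for a name from the list of things; names that differ only in an ending like _2 or _b are one class to them, and where a whole thing is asked for, a point or a joint stands for the part that bears it (a point fixed in the world has none). Each returns a list of dicts, best first, with "confidence" (0 to 1); they miss things now and then, are a little off and sometimes report something else, mostly with a low value. They report only what shows in the picture. A call takes as long as a camera call.
- robot.boxes_of(camera, label): "extent" ([left, top, right, bottom] in pixels, round what is visible of it).
- robot.cut_out(camera, label): "mask" (420x560 bool, what is visible of it) and "extent" ([left, top, right, bottom] in pixels, round what is visible of it).
The state is a dict: "time": time; "qpos": joint angles; "qvel": joint speeds; "effort": joint torques, N m; "tcp_pos": TCP position; "orientation": TCP orientation; "ft_force": force on the tool from outside, world axes, zero at the start; "wrist_torque": the same for the moment, N m; "grip_width": finger opening in m; "gripper_force": force on a finger pad.
Only numpy, scipy, OpenCV 4.12 (cv2) and the standard library are available. Lean on these libraries where they do the work, as an engineer would, in place of code of your own. Each camera call takes 0.05 s, during which the arm holds its last target. There are 200 camera calls.

## Working session

There is one attempt and no reset: what is moved stays moved. The work goes in short steps, Python scripts to look and compute and a tool call to move; the robot and the scene stay as the last step left them, time stands still between calls to the robot, and variables do not carry over. Pictures are saved under pics/ and viewed, at most 14 in all, crops included, and the job is handed in when it is done.

Besides the shell and the picture viewer there is one more tool, called after ">>>" by a JSON object that holds its "name" and its "arguments", one argument or row to a line. jog_arm: Moves the arm, as the interface text tells. Its arguments: {"type":"object","properties":{"commands":{"type":"array","items":{"type":"array","items":{"type":"number"}}},"force":{"type":"number"}},"required":["commands"]}

```bash
mkdir -p pics; python3 - <<'E'
from cell import robot
import cv2
s=robot.observe(); print({k:s[k] for k in('time','tcp_pos','orientation','grip_width')})
for n in('top','side'):
    cv2.imwrite(f'pics/{n}0.png',robot.snapshot(n)); print(n,robot.get_calibration(n))
print(robot.get_calibration('wrist'))
E
```

```text
{'time': 0.0, 'tcp_pos': array([0.16289252, 0.60290735, 0.25541423]), 'orientation': array([-4.12984012e-01, -3.11413212e+00,  2.82418552e-03]), 'grip_width': 0.08522689365586734}
top {'intrinsics': array([[474.73516521,   0.        , 279.65767059],
       [  0.        , 474.73516521, 210.52658546],
       [  0.        ,   0.        ,   1.        ]]), 'rvec': array([ 2.11698659, -2.17215679,  0.19721147]), 'tvec': array([0.01553245, 0.56351922, 0.83365301])}
side {'intrinsics': array([[403.43866277,   0.        , 281.46261514],
       [  0.        , 403.43866277, 211.73265211],
       [  0.        ,   0.        ,   1.        ]]), 'rvec': array([ 0.82246894, -2.46558331,  1.20439415]), 'tvec': array([0.4523985 , 0.26684472, 0.60048419])}
{'intrinsics': array([[349.91197788,   0.        , 281.66699299],
       [  0.        , 349.91197788, 211.31795493],
       [  0.        ,   0.        ,   1.        ]]), 'tool_from_camera': array([[ 8.37400686e-04, -9.60541334e-01, -2.78136019e-01,
         6.99129272e-02],
       [ 9.99999411e-01,  6.12152633e-04,  8.96691794e-04,
        -3.33396786e-04],
       [-6.91047836e-04, -2.78136606e-01,  9.60541280e-01,
        -1.18426478e-01],
       [ 0.00000000e+00,  0.00000000e+00,  0.00000000e+00,
         1.00000000e+00]])}
```

View pics/top0.png

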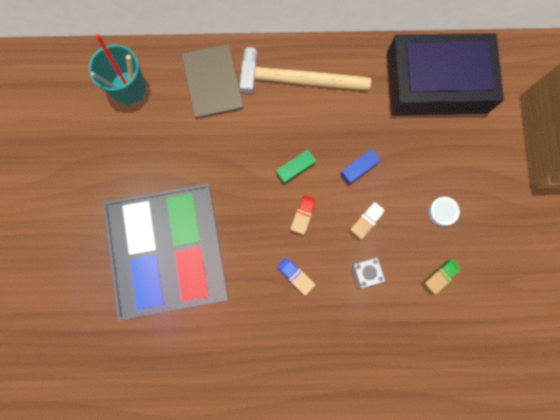

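View pics/side0.png

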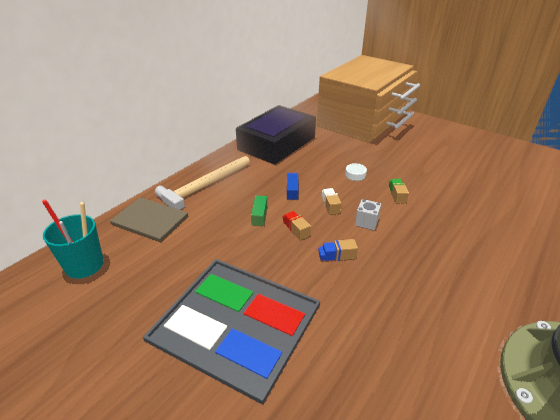

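The top view shows:
- The tray on the left, with the white pad at (139,228), green at (183,219), blue at (147,282) and red at (192,273).
- The sleeved bars: red (303,215), white (367,220), blue (296,276) and green (442,276).
- The bare wax blocks: green (296,166) and blue (360,166).

```bash
cat > h.py <<'E'
from cell import robot
import numpy as np, cv2
from scipy.optimize import minimize
from scipy.spatial.transform import Rotation as R
def cam(n):
    """K, R, t of a camera, world to camera"""
    c=robot.get_calibration(n); K=c['intrinsics']
    if n!='wrist': return K,cv2.Rodrigues(c['rvec'])[0],c['tvec']
    s=robot.observe(); T=np.eye(4); T[:3,:3]=R.from_rotvec(s['orientation']).as_matrix(); T[:3,3]=s['tcp_pos']
    M=np.linalg.inv(T@c['tool_from_camera']); return K,M[:3,:3],M[:3,3]
def back(C,uv,z):
    K,Rm,t=C; d=Rm.T@np.linalg.solve(K,[uv[0],uv[1],1]); o=-Rm.T@t
    return o+d*(z-o[2])/d[2]
def hull(C,p,L,W,z0,z1):
    K,Rm,t=C; c,s=np.cos(p[2]),np.sin(p[2])
    P=np.array([[p[0]+c*a-s*b,p[1]+s*a+c*b,z] for a in(-L/2,L/2) for b in(-W/2,W/2) for z in(z0,z1)])
    uv=cv2.projectPoints(P,cv2.Rodrigues(Rm)[0],t,K,None)[0].astype(np.float32)
    return cv2.convexHull(uv)[:,0]
def fit(C,mask,L,W,z0,z1):
    """cuboid pose (x,y,yaw) whose outline best covers the mask, and the IoU"""
    m=mask.astype(np.uint8); cs=cv2.findContours(m,0,2)[0]; cn=max(cs,key=cv2.contourArea)
    r=cv2.minAreaRect(cn); b=cv2.boxPoints(r); e=max((b[1]-b[0],b[2]-b[1]),key=np.linalg.norm)
    p0=back(C,r[0],(z0+z1)/2); p1=back(C,np.array(r[0])+e/2,(z0+z1)/2)-p0
    def cost(p):
        im=np.zeros((420,560),np.uint8); h=hull(C,p,L,W,z0,z1)
        cv2.fillConvexPoly(im,np.round(h*16).astype(int),1,shift=4)
        return -(im&m).sum()/max(1,(im|m).sum())
    x0=np.array([p0[0],p0[1],np.arctan2(p1[1],p1[0])])
    q=minimize(cost,x0,method='Nelder-Mead',options=dict(initial_simplex=x0+np.array([[0,0,0],[.008,0,0],[0,.008,0],[0,0,.15]]),maxiter=150))
    return q.x,-q.fun
def plan(*ways):
    """rows (turn, shift in tool axes) for successive poses x,y,z,yaw_of_tool_y_deg, from the present pose"""
    s=robot.observe(); T=R.from_rotvec(s['orientation']); p=s['tcp_pos']
    for x,y,z,a in ways:
        a=np.radians(a); best=None
        for k in(0,np.pi):
            ty=np.array([np.cos(a+k),np.sin(a+k),0]); tz=np.array([0,0,-1.])
            G=R.from_matrix(np.c_[np.cross(ty,tz),ty,tz]); d=(T.inv()*G).as_rotvec()
            if best is None or np.linalg.norm(d)<np.linalg.norm(best[1]): best=(G,d)
        G,d=best; print(np.round(d,3),np.round(T.inv().apply(np.array([x,y,z])-p),4)); T,p=G,np.array([x,y,z])
E
python3 - <<'E'
from h import *
robot.snapshot('top'); C=cam('top')
for k,L,W,z0,z1 in(('bar_mid',.075,.028,0,.03),('pad_top',.095,.05,.008,.008)):
    for c in('red','green','white','blue'):
        for d in robot.cut_out('top',f'{c}_{k}')[:2]:
            p,i=fit(C,d['mask'],L,W,z0,z1); print(c,k,round(d['confidence'],2),d['extent'],np.round(p[:2],4),round(np.degrees(p[2]),1),round(i,2))
E
```

```text
red bar_mid 0.62 [288.9, 197.6, 313.3, 236.7] [0.5852 0.0172] -87.7 -0.0
green bar_mid 0.68 [418.7, 255.5, 461.7, 296.0] [ 0.4968 -0.2798] -97.2 -0.0
white bar_mid 0.97 [347.9, 201.5, 381.5, 237.5] [ 0.5743 -0.1333] -47.1 -0.0
blue bar_mid 0.78 [276.5, 260.2, 313.1, 298.1] [ 0.4758 -0.0383] -132.0 -0.0
blue bar_mid 0.24 [340.4, 150.5, 380.2, 184.0] [ 0.6811 -0.1367] -54.4 -0.0
red pad_top 0.96 [174.3, 247.1, 210.5, 300.0] [0.456  0.2697] -227.6 -0.0
green pad_top 0.87 [169.1, 194.1, 203.4, 247.2] [0.5597 0.2862] -227.7 -0.0
white pad_top 0.75 [123.5, 201.4, 153.1, 253.7] [0.5471 0.3485] -206.5 -0.0
blue pad_top 0.67 [131.6, 255.9, 165.4, 306.9] [0.4433 0.3533] -227.8 -0.0h.py:27: RuntimeWarning: overflow encountered in scalar negative
  return -(im&m).sum()/max(1,(im|m).sum())
```

uint overflow in the cost sign; fixing.

```bash
sed -i 's/return -(im&m).sum()/return -float((im\&m).sum())/' h.py
python3 - <<'E'
from h import *
robot.snapshot('top'); C=cam('top')
for k,L,W,z0,z1 in(('bar_mid',.075,.028,0,.03),('pad_top',.095,.05,.008,.008)):
    for c in('red','green','white','blue'):
        for d in robot.cut_out('top',f'{c}_{k}')[:1]:
            p,i=fit(C,d['mask'],L,W,z0,z1); print(c,k,round(d['confidence'],2),d['extent'],np.round(p[:2],4),round(np.degrees(p[2])%180,1),round(i,2))
E
```

```text
red bar_mid 0.58 [290.6, 198.5, 314.9, 233.8] [ 0.5599 -0.0431] 159.1 0.8
green bar_mid 0.65 [423.6, 257.4, 458.7, 293.4] [ 0.4379 -0.3029] 131.7 0.81
white bar_mid 0.79 [346.0, 203.6, 383.0, 238.7] [ 0.5453 -0.1649] 135.8 0.9
blue bar_mid 0.74 [275.2, 262.2, 312.6, 296.3] [ 0.4456 -0.0251] 43.1 0.83
red pad_top 0.97 [175.7, 247.0, 208.8, 299.2] [0.4533 0.1703] 9.3 0.93
green pad_top 0.79 [167.5, 194.9, 200.5, 244.4] [0.557  0.1867] 8.5 0.94
white pad_top 0.68 [123.4, 200.6, 155.4, 254.5] [0.5433 0.2714] 9.1 0.97
blue pad_top 0.68 [130.8, 255.5, 168.7, 306.8] [0.4415 0.2544] 8.8 0.96
```

```bash
python3 - <<'E'
from h import *
plan((.33,.34,.25,69),(.48,.13,.25,69),(.56,-.043,.2,69))
E
```

```text
[-0.    -0.     0.103] [-0.2299 -0.2107  0.0063]
[0. 0. 0.] [-0.2153 -0.1423  0.    ]
[0. 0. 0.] [-0.1367 -0.1328  0.05  ]
```

>>> {"name": "jog_arm", "arguments": {
  "commands": [
    [0, 0, 0.1, -0.12, -0.105, 0, 1],
    [0, 0, 0.1, -0.12, -0.105, 0, 1],
    [0, 0, 0.1, -0.12, -0.105, 0, 1],
    [0, 0, 0.1, -0.12, -0.105, 0, 1],
    [0, 0, 0.1, -0.12, -0.105, 0, 1]
  ]
}}

```text
time: 1.5
tcp_pos: [0.2532, 0.4692, 0.2568]
orientation: [0.574, 3.088, 0.0]
ft_force: [-0.1, 0.4, 0.6]
grip_width: 0.0853
gripper_force: 0.0
```

>>> {"name": "jog_arm", "arguments": {
  "commands": [
    [0, 0, 0, -0.15, -0.11, 0, 1],
    [0, 0, 0, -0.15, -0.11, 0, 1],
    [0, 0, 0, -0.15, -0.11, 0, 1],
    [0, 0, 0, -0.15, -0.11, 0, 1],
    [0, 0, 0, -0.15, -0.11, 0, 1]
  ]
}}

```text
time: 2.0
tcp_pos: [0.355, 0.3117, 0.2564]
orientation: [0.577, 3.087, -0.002]
ft_force: [0.5, -0.2, 1.1]
grip_width: 0.0854
gripper_force: 0.0
```

>>> {"name": "jog_arm", "arguments": {
  "commands": [
    [0, 0, 0, -0.15, -0.11, 0.01, 1],
    [0, 0, 0, -0.15, -0.11, 0.01, 1],
    [0, 0, 0, -0.15, -0.11, 0.01, 1],
    [0, 0, 0, -0.15, -0.11, 0.01, 1],
    [0, 0, 0, -0.15, -0.11, 0.01, 1]
  ]
}}

```text
time: 2.5
tcp_pos: [0.4561, 0.1557, 0.246]
orientation: [0.576, 3.087, -0.002]
ft_force: [-0.6, 0.4, -0.1]
grip_width: 0.0852
gripper_force: 0.0
```

```bash
python3 - <<'E'
from h import *
plan((.56,-.043,.2,69))
E
```

```text
[-0.001  0.001 -0.003] [-0.1685 -0.1478  0.0464]
```

>>> {"name": "jog_arm", "arguments": {
  "commands": [
    [0, 0, 0, -0.168, -0.148, 0.046, 1],
    [0, 0, 0, -0.168, -0.148, 0.046, 1],
    [0, 0, 0, -0.168, -0.148, 0.046, 1],
    [0, 0, 0, -0.168, -0.148, 0.046, 1],
    [0, 0, 0, -0.168, -0.148, 0.046, 1]
  ]
}}

```text
time: 3.0
tcp_pos: [0.5598, -0.0408, 0.1993]
orientation: [0.569, 3.089, -0.0]
ft_force: [0.1, 0.3, -0.2]
grip_width: 0.0856
gripper_force: 0.0
```

>>> {"name": "jog_arm", "arguments": {
  "commands": [
    [0, 0, 0, 0, 0, 0, 1],
    [0, 0, 0, 0, 0, 0, 1]
  ]
}}

```text
time: 3.2
tcp_pos: [0.5584, -0.0373, 0.1998]
orientation: [-0.566, -3.089, -0.002]
ft_force: [0.2, -0.2, 0.1]
grip_width: 0.0852
gripper_force: 0.0
```

```bash
cat > look.py <<'E'
from h import *
import sys
s=robot.observe(); C=cam('wrist'); im=robot.snapshot('wrist'); print(np.round(s['tcp_pos'],4),np.round(s['qpos'],2))
for c in sys.argv[2:]:
    for d in robot.cut_out('wrist',c+'_bar_mid')[:2]:
        p,i=fit(C,d['mask'],.075,.028,0,.03); print(c,round(d['confidence'],2),d['extent'],np.round(p[:2],4),round(np.degrees(p[2])%180,1),round(i,2))
        cv2.polylines(im,[hull(C,p,.075,.028,0,.03).astype(int)],1,(255,0,255))
cv2.imwrite(f'pics/{sys.argv[1]}.png',im)
E
python3 look.py red1 red blue white
```

```text
[ 0.5584 -0.0373  0.1998] [ 0.03  0.45 -0.    1.76 -0.    0.93  1.23]
red 0.61 [255.4, 155.0, 291.8, 239.7] [ 0.5601 -0.0448] 159.3 0.87
blue 0.6 [191.6, 14.2, 290.5, 91.0] [ 0.4449 -0.0261] 42.6 0.91
white 0.96 [116.7, 183.3, 173.6, 270.0] [ 0.5426 -0.1643] 135.1 0.83
```

View pics/red1.png

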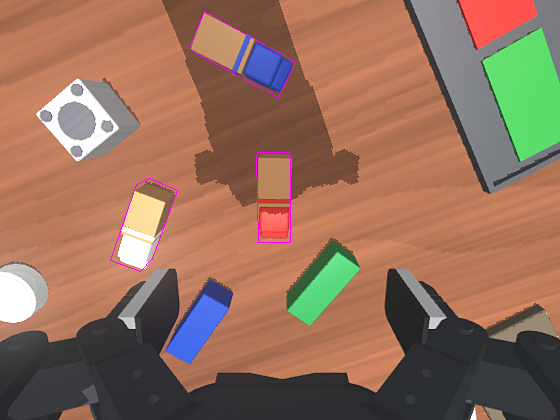

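The wrist picture shows the red bar at (274,198), the blue at (242,55) and the white at (144,228). Each outline fits, and positions agree with the top view to within 3 mm.

```bash
python3 - <<'E'
from h import *
plan((.56,-.0445,.06,69.2),(.56,-.0445,.034,69.2))
E
```

```text
[0.001 0.    0.003] [-0.0045 -0.0062  0.1406]
[0. 0. 0.] [0.    0.    0.026]
```

>>> {"name": "jog_arm", "arguments": {
  "commands": [
    [0, 0, 0, -0.0045, -0.006, 0.05, 1],
    [0, 0, 0, -0.0045, -0.006, 0.1, 1],
    [0, 0, 0, -0.0045, -0.006, 0.14, 1],
    [0, 0, 0, -0.0045, -0.006, 0.14, 1]
  ]
}}

```text
time: 3.8
tcp_pos: [0.5566, -0.0453, 0.0561]
orientation: [-0.564, -3.082, 0.001]
ft_force: [-0.6, -0.6, 0.0]
grip_width: 0.0856
gripper_force: 0.0
```

>>> {"name": "jog_arm", "arguments": {
  "commands": [
    [0, 0, 0, 0, 0, 0.013, 1],
    [0, 0, 0, 0, 0, 0.026, 1],
    [0, 0, 0, 0, 0, 0.026, 1]
  ]
}}

```text
time: 4.1
tcp_pos: [0.5601, -0.0467, 0.0343]
orientation: [0.568, 3.09, 0.0]
ft_force: [0.0, 0.1, 0.1]
grip_width: 0.0852
gripper_force: 0.0
```

>>> {"name": "jog_arm", "arguments": {
  "commands": [
    [0, 0, 0, 0, 0, 0, -1],
    [0, 0, 0, 0, 0, 0, -1],
    [0, 0, 0, 0, 0, 0, -1],
    [0, 0, 0, 0, 0, 0, -1],
    [0, 0, 0, 0, 0, 0, -1]
  ],
  "force": 40
}}

```text
time: 4.6
tcp_pos: [0.5604, -0.0469, 0.035]
orientation: [0.568, 3.089, 0.0]
ft_force: [-1.1, 0.8, 6.4]
grip_width: 0.027
gripper_force: 40.7
```

```bash
python3 - <<'E'
from h import *
plan((.56,-.045,.12,69.2),(.4535,.1705,.12,99),(.4535,.1705,.044,99))
E
```

```text
[ 0.     0.001 -0.001] [ 0.0009  0.0017 -0.085 ]
[ 0.    0.   -0.52] [0.1761 0.1636 0.    ]
[0. 0. 0.] [0.    0.    0.076]
```

>>> {"name": "jog_arm", "arguments": {
  "commands": [
    [0, 0, 0, 0, 0, -0.03, -1],
    [0, 0, 0, 0, 0, -0.07, -1],
    [0, 0, 0, 0, 0, -0.085, -1]
  ]
}}

```text
time: 4.9
tcp_pos: [0.5612, -0.0472, 0.1224]
orientation: [0.568, 3.086, 0.001]
ft_force: [0.5, -0.4, -1.2]
grip_width: 0.027
gripper_force: 39.9
```

>>> {"name": "jog_arm", "arguments": {
  "commands": [
    [0, 0, -0.13, 0.035, 0.033, 0, -1],
    [0, 0, -0.26, 0.07, 0.066, 0, -1],
    [0, 0, -0.39, 0.105, 0.099, 0, -1],
    [0, 0, -0.52, 0.14, 0.13, 0, -1],
    [0, 0, -0.52, 0.176, 0.164, 0, -1]
  ]
}}

```text
time: 5.4
tcp_pos: [0.4528, 0.1698, 0.1194]
orientation: [-0.25, 3.131, -0.0]
ft_force: [1.3, -0.1, -0.3]
grip_width: 0.0274
gripper_force: 39.9
```

>>> {"name": "jog_arm", "arguments": {
  "commands": [
    [0, 0, 0, 0, 0, 0, -1],
    [0, 0, 0, 0, 0, 0, -1]
  ]
}}

```text
time: 5.6
tcp_pos: [0.4532, 0.1703, 0.1194]
orientation: [0.251, -3.132, -0.0]
ft_force: [-0.8, -0.2, -0.7]
grip_width: 0.0272
gripper_force: 39.9
```

```bash
python3 - <<'E'
from h import *
print(robot.observe()['grip_width'])
plan((.4535,.1705,.065,99),(.4535,.1705,.044,99))
E
```

```text
0.02715882709447125
[ 0.    -0.     0.003] [-0.0004  0.0001  0.0544]
[0. 0. 0.] [0.    0.    0.021]
```

>>> {"name": "jog_arm", "arguments": {
  "commands": [
    [0, 0, 0, 0, 0, 0.03, -1],
    [0, 0, 0, 0, 0, 0.055, -1],
    [0, 0, 0, 0, 0, 0.065, -1],
    [0, 0, 0, 0, 0, 0.0755, -1],
    [0, 0, 0, 0, 0, 0.0755, -1]
  ]
}}

```text
time: 6.1
tcp_pos: [0.4542, 0.168, 0.0433]
orientation: [0.243, -3.132, 0.001]
ft_force: [0.2, 0.6, -0.3]
grip_width: 0.027
gripper_force: 40.6
```

>>> {"name": "jog_arm", "arguments": {
  "commands": [
    [0, 0, 0, 0, 0, 0, -1],
    [0, 0, 0, 0, 0, 0, 0.2],
    [0, 0, 0, 0, 0, 0, 0.2],
    [0, 0, 0, 0, 0, 0, 0.2],
    [0, 0, 0, 0, 0, 0, 0.2]
  ]
}}

```text
time: 6.6
tcp_pos: [0.4539, 0.169, 0.044]
orientation: [-0.245, 3.132, 0.0]
ft_force: [0.4, -0.0, -0.1]
grip_width: 0.051
gripper_force: 0.0
```

>>> {"name": "jog_arm", "arguments": {
  "commands": [
    [0, 0, 0, 0, 0, -0.03, 0.2],
    [0, 0, 0, 0, 0, -0.07, 0.2],
    [0, 0, 0, 0, 0, -0.12, 0.6],
    [0, 0, 0, 0, 0, -0.12, 1]
  ]
}}

```text
time: 7.0
tcp_pos: [0.4565, 0.1702, 0.1694]
orientation: [-0.244, 3.123, 0.005]
ft_force: [0.3, 0.3, 0.1]
grip_width: 0.078
gripper_force: 0.0
```

```bash
python3 look.py red2 red;  python3 - <<'E'
from h import *
plan((.49,-.09,.17,42),(.45,-.27,.17,42))
E
```

```text
[0.4565 0.1702 0.1694] [-0.29  0.39 -0.16  1.99  0.09  0.76  1.22]
red 0.64 [257.5, 146.5, 297.3, 245.9] [0.4532 0.1676] 7.9 0.9
[0.002 0.003 0.994] [ 0.0051 -0.2615 -0.0051]
[0. 0. 0.] [-0.107  -0.1502  0.    ]
```

View pics/red2.png

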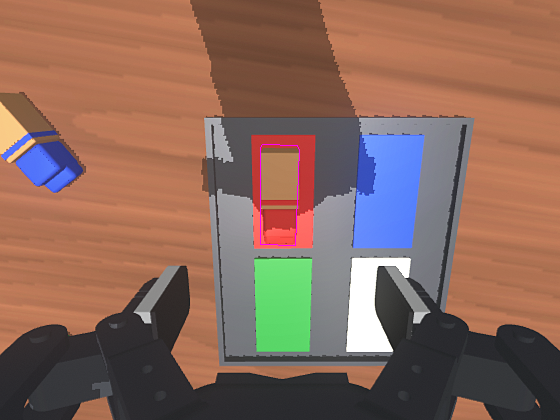

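Red is on its pad: bar at (278,195), pad spans (253–315, 135–248). Next: green.

>>> {"name": "jog_arm", "arguments": {
  "commands": [
    [0, 0, 0.14, 0, -0.045, 0, 1],
    [0, 0, 0.28, 0, -0.09, 0, 1],
    [0, 0, 0.42, 0, -0.14, 0, 1],
    [0, 0, 0.56, 0.005, -0.19, -0.005, 1],
    [0, 0, 0.7, 0.005, -0.235, -0.005, 1]
  ]
}}

```text
time: 7.6
tcp_pos: [0.4842, -0.0664, 0.1679]
orientation: [-0.853, -3.021, 0.002]
ft_force: [0.7, 0.4, 0.9]
grip_width: 0.0855
gripper_force: 0.0
```

```bash
python3 - <<'E'
from h import *
plan((.438,-.295,.18,41.7))
E
```

```text
[-0.002 -0.002  0.293] [-0.0801 -0.2191 -0.012 ]
```

>>> {"name": "jog_arm", "arguments": {
  "commands": [
    [0, 0, 0.1, -0.016, -0.044, 0, 1],
    [0, 0, 0.2, -0.032, -0.088, 0, 1],
    [0, 0, 0.293, -0.048, -0.132, 0, 1],
    [0, 0, 0.293, -0.064, -0.176, -0.01, 1],
    [0, 0, 0.293, -0.08, -0.219, -0.012, 1]
  ]
}}

```text
time: 8.1
tcp_pos: [0.4395, -0.2944, 0.18]
orientation: [-1.276, -2.869, 0.0]
ft_force: [0.8, 0.4, -0.6]
grip_width: 0.0852
gripper_force: 0.0
```

>>> {"name": "jog_arm", "arguments": {
  "commands": [
    [0, 0, 0, 0, 0, 0, 1],
    [0, 0, 0, 0, 0, 0, 1]
  ]
}}

```text
time: 8.3
tcp_pos: [0.4393, -0.2934, 0.1793]
orientation: [-1.28, -2.866, 0.0]
ft_force: [0.6, 0.2, -0.1]
grip_width: 0.0855
gripper_force: 0.0
```

```bash
python3 look.py green1 green;  python3 - <<'E'
from h import *
plan((.438,-.303,.034,41.7))
E
```

```text
[ 0.4393 -0.2934  0.1793] [ 0.43  0.44  0.16  1.87 -0.09  0.84  1.37]
green 0.88 [253.7, 161.3, 295.5, 251.7] [ 0.436 -0.302] 129.2 0.87
[-0.    -0.003  0.008] [-0.0075 -0.0097  0.1456]
```

>>> {"name": "jog_arm", "arguments": {
  "commands": [
    [0, 0, 0.03, -0.006, -0.01, 0.05, 1],
    [0, 0, 0.03, -0.006, -0.01, 0.1, 1],
    [0, 0, 0.03, -0.006, -0.01, 0.13, 1],
    [0, 0, 0.03, -0.006, -0.01, 0.145, 1],
    [0, 0, 0.03, -0.006, -0.01, 0.145, 1]
  ]
}}

```text
time: 8.9
tcp_pos: [0.4365, -0.301, 0.0332]
orientation: [-1.313, -2.848, -0.002]
ft_force: [0.9, 1.5, -0.3]
grip_width: 0.0854
gripper_force: 0.0
```

>>> {"name": "jog_arm", "arguments": {
  "commands": [
    [0, 0, 0, 0, 0, 0, 1],
    [0, 0, 0, 0, 0, 0, -1],
    [0, 0, 0, 0, 0, 0, -1],
    [0, 0, 0, 0, 0, 0, -1],
    [0, 0, 0, 0, 0, 0, -1]
  ]
}}

```text
time: 9.4
tcp_pos: [0.4375, -0.3041, 0.0364]
orientation: [1.319, 2.85, -0.0]
ft_force: [-0.6, -0.4, -0.2]
grip_width: 0.0281
gripper_force: 1.0
```

>>> {"name": "jog_arm", "arguments": {
  "commands": [
    [0, 0, 0, 0, 0, 0, -1],
    [0, 0, 0, 0, 0, -0.03, -1],
    [0, 0, 0, 0, 0, -0.07, -1],
    [0, 0, 0, 0, 0, -0.1, -1],
    [0, 0, 0, 0, 0, -0.1, -1]
  ]
}}

```text
time: 9.9
tcp_pos: [0.4388, -0.3054, 0.1398]
orientation: [1.317, 2.844, -0.002]
ft_force: [1.3, 0.4, -1.4]
grip_width: 0.0273
gripper_force: 40.2
```

```bash
python3 - <<'E'
from h import *
plan((.50,-.06,.135,70),(.5573,.1869,.135,99))
E
```

```text
[ 0.     0.007 -0.518] [0.1476 0.2054 0.0042]
[ 0.     0.    -0.506] [0.0306 0.2516 0.    ]
```

>>> {"name": "jog_arm", "arguments": {
  "commands": [
    [0, 0, -0.11, 0.028, 0.04, 0, -1],
    [0, 0, -0.22, 0.056, 0.08, 0, -1],
    [0, 0, -0.33, 0.084, 0.12, 0, -1],
    [0, 0, -0.44, 0.112, 0.16, 0, -1],
    [0, 0, -0.518, 0.142, 0.2, 0, -1]
  ]
}}

```text
time: 10.4
tcp_pos: [0.4976, -0.0645, 0.1352]
orientation: [-0.539, -3.094, -0.0]
ft_force: [0.9, 0.0, -1.2]
grip_width: 0.0269
gripper_force: 40.2
```

>>> {"name": "jog_arm", "arguments": {
  "commands": [
    [0, 0, -0.12, 0.006, 0.048, 0, -1],
    [0, 0, -0.24, 0.012, 0.096, 0, -1],
    [0, 0, -0.36, 0.018, 0.144, 0, -1],
    [0, 0, -0.48, 0.024, 0.192, 0, -1],
    [0, 0, -0.506, 0.03, 0.24, 0, -1]
  ]
}}

```text
time: 10.9
tcp_pos: [0.5512, 0.1712, 0.135]
orientation: [0.253, -3.13, 0.0]
ft_force: [1.4, -0.0, -1.2]
grip_width: 0.027
gripper_force: 40.2
```

>>> {"name": "jog_arm", "arguments": {
  "commands": [
    [0, 0, 0, 0, 0, 0, -1]
  ]
}}

```text
time: 11.0
tcp_pos: [0.5513, 0.1788, 0.135]
orientation: [-0.263, 3.13, 0.009]
ft_force: [-1.1, 0.8, -1.5]
grip_width: 0.0271
gripper_force: 40.1
```

```bash
python3 - <<'E'
from h import *
plan((.5573,.1875,.045,99))
E
```

```text
[0.006 0.001 0.011] [-0.0073  0.0071  0.0901]
```

>>> {"name": "jog_arm", "arguments": {
  "commands": [
    [0, 0, 0, -0.007, 0.006, 0.03, -1],
    [0, 0, 0, -0.007, 0.006, 0.06, -1],
    [0, 0, 0, -0.007, 0.006, 0.08, -1],
    [0, 0, 0, -0.007, 0.006, 0.089, -1],
    [0, 0, 0, -0.007, 0.006, 0.089, -1]
  ]
}}

```text
time: 11.5
tcp_pos: [0.5567, 0.1761, 0.0456]
orientation: [0.246, -3.13, 0.001]
ft_force: [0.2, -0.6, -0.7]
grip_width: 0.0268
gripper_force: 40.8
```

>>> {"name": "jog_arm", "arguments": {
  "commands": [
    [0, 0, 0, 0, 0, 0, -1],
    [0, 0, 0, 0, 0, 0, 0.2],
    [0, 0, 0, 0, 0, 0, 0.2],
    [0, 0, 0, 0, 0, 0, 0.2],
    [0, 0, 0, 0, 0, 0, 0.2]
  ]
}}

```text
time: 12.0
tcp_pos: [0.5577, 0.1766, 0.0471]
orientation: [-0.247, 3.131, 0.0]
ft_force: [-0.1, 0.2, 0.6]
grip_width: 0.0515
gripper_force: 0.0
```

>>> {"name": "jog_arm", "arguments": {
  "commands": [
    [0, 0, 0, 0, 0, -0.03, 0.2],
    [0, 0, 0, 0, 0, -0.07, 0.2],
    [0, 0, 0, 0, 0, -0.12, 0.6],
    [0, 0, 0, 0, 0, -0.12, 1]
  ]
}}

```text
time: 12.4
tcp_pos: [0.5608, 0.1778, 0.1734]
orientation: [-0.245, 3.121, 0.004]
ft_force: [1.3, -0.2, 0.1]
grip_width: 0.078
gripper_force: 0.0
```

```bash
python3 look.py green2 green;  python3 - <<'E'
from h import *
plan((.55,0,.17,70),(.5435,-.16,.17,45.5))
E
```

```text
[0.5608 0.1778 0.1734] [-0.27  0.52 -0.12  1.73  0.08  0.89  1.3 ]
green 0.72 [261.4, 146.7, 303.6, 241.2] [0.5561 0.176 ] 7.7 0.91
[0.001 0.003 0.506] [ 0.0357 -0.1733 -0.002 ]
[0.    0.    0.428] [-0.0486 -0.1526  0.    ]
```

View pics/green2.png

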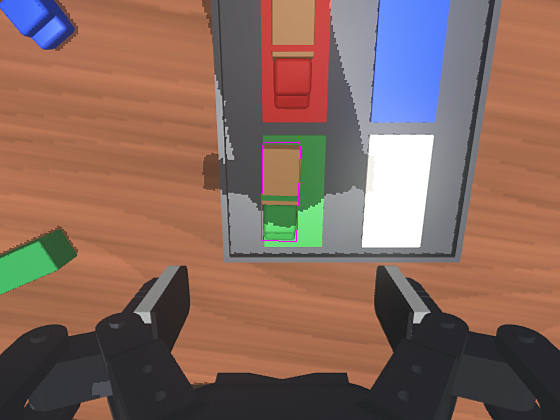

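The green bar sits about 10 mm off to one side: its left edge is on the pad's left edge at x≈262. I'll re-grip and shift it.

>>> {"name": "jog_arm", "arguments": {
  "commands": [
    [0, 0, 0, 0, 0, 0, 0.4],
    [0, 0, 0, 0, 0, 0, 0.4],
    [0, 0, 0, 0, 0, 0, 0.4]
  ]
}}

```text
time: 12.8
tcp_pos: [0.557, 0.1764, 0.1655]
orientation: [0.247, -3.13, 0.001]
ft_force: [-1.0, -0.3, -0.2]
grip_width: 0.0596
gripper_force: 0.0
```

```bash
python3 - <<'E'
from h import *
print(robot.observe()['tcp_pos'])
plan((.5567,.1765,.045,98.8))
E
```

```text
[0.55695713 0.1764286  0.16548717]
[-0.    -0.002  0.004] [-0.      0.0002  0.1205]
```

>>> {"name": "jog_arm", "arguments": {
  "commands": [
    [0, 0, 0, 0, 0, 0.04, 0.4],
    [0, 0, 0, 0, 0, 0.08, 0.4],
    [0, 0, 0, 0, 0, 0.11, 0.4],
    [0, 0, 0, 0, 0, 0.12, 0.4],
    [0, 0, 0, 0, 0, 0.12, 0.4]
  ]
}}

```text
time: 13.3
tcp_pos: [0.5565, 0.1763, 0.0452]
orientation: [0.247, -3.128, 0.001]
ft_force: [0.1, 0.0, -0.1]
grip_width: 0.06
gripper_force: 0.0
```

>>> {"name": "jog_arm", "arguments": {
  "commands": [
    [0, 0, 0, 0, 0, 0, -1],
    [0, 0, 0, 0, 0, 0, -1],
    [0, 0, 0, 0, 0, 0, -1],
    [0, 0, 0, 0, 0, 0, -1],
    [0, 0, 0, 0, 0, 0, -1]
  ]
}}

```text
time: 13.8
tcp_pos: [0.5587, 0.177, 0.0486]
orientation: [-0.246, 3.129, 0.001]
ft_force: [-0.5, 0.0, 6.5]
grip_width: 0.0272
gripper_force: 40.2
```

>>> {"name": "jog_arm", "arguments": {
  "commands": [
    [0, 0, 0, 0, 0, -0.012, -1],
    [0, 0, 0, 0, 0.005, -0.012, -1],
    [0, 0, 0, 0, 0.011, -0.012, -1],
    [0, 0, 0, 0, 0.011, -0.012, -1],
    [0, 0, 0, 0, 0.011, -0.012, -1]
  ]
}}

```text
time: 14.3
tcp_pos: [0.5554, 0.1879, 0.0585]
orientation: [0.248, -3.131, 0.0]
ft_force: [0.1, -0.9, -0.7]
grip_width: 0.027
gripper_force: 39.4
```

>>> {"name": "jog_arm", "arguments": {
  "commands": [
    [0, 0, 0, 0, 0, 0, -1],
    [0, 0, 0, 0, 0, 0.006, -1],
    [0, 0, 0, 0, 0, 0.012, -1],
    [0, 0, 0, 0, 0, 0.012, -1],
    [0, 0, 0, 0, 0, 0.012, -1]
  ]
}}

```text
time: 14.8
tcp_pos: [0.5564, 0.1874, 0.0472]
orientation: [-0.246, 3.131, 0.0]
ft_force: [-1.7, 0.0, 7.4]
grip_width: 0.027
gripper_force: 41.9
```

>>> {"name": "jog_arm", "arguments": {
  "commands": [
    [0, 0, 0, 0, 0, 0, 0.2],
    [0, 0, 0, 0, 0, 0, 0.2],
    [0, 0, 0, 0, 0, 0, 0.2],
    [0, 0, 0, 0, 0, 0, 0.2]
  ]
}}

```text
time: 15.2
tcp_pos: [0.5557, 0.1874, 0.0465]
orientation: [0.247, -3.131, 0.0]
ft_force: [0.5, -0.3, 0.4]
grip_width: 0.0515
gripper_force: 0.0
```

>>> {"name": "jog_arm", "arguments": {
  "commands": [
    [0, 0, 0, 0, 0, -0.03, 0.2],
    [0, 0, 0, 0, 0, -0.07, 0.2],
    [0, 0, 0, 0, 0, -0.12, 0.6],
    [0, 0, 0, 0, 0, -0.12, 1],
    [0, 0, 0, 0, 0, -0.12, 1]
  ]
}}

```text
time: 15.7
tcp_pos: [0.5564, 0.1876, 0.168]
orientation: [-0.246, 3.129, 0.001]
ft_force: [-0.0, -0.1, -0.7]
grip_width: 0.0852
gripper_force: 0.0
```

```bash
python3 look.py green3 green;  python3 - <<'E'
from h import *
plan((.55,.02,.17,70),(.5435,-.16,.17,45.5))
E
```

```text
[0.5564 0.1876 0.168 ] [-0.29  0.53 -0.12  1.73  0.08  0.89  1.28]
green 0.79 [262.4, 152.4, 304.3, 251.3] [0.5546 0.1867] 8.0 0.94
[-0.001 -0.002  0.506] [ 0.0312 -0.1643 -0.0041]
[0.    0.    0.428] [-0.0555 -0.1714  0.    ]
```

View pics/green3.png

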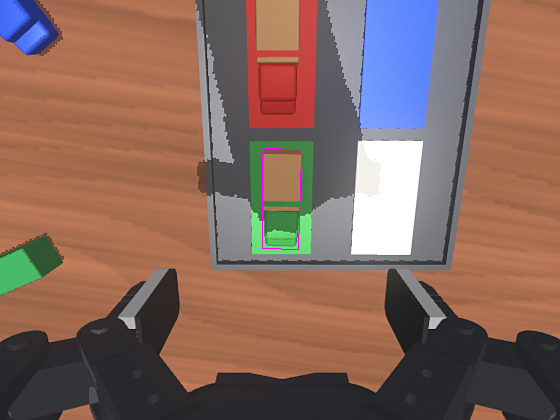

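Green is now centred on its pad: bar at (282,200), pad spans (250–313, 141–254). Next: white.

>>> {"name": "jog_arm", "arguments": {
  "commands": [
    [0, 0, 0.12, 0.008, -0.04, 0, 1],
    [0, 0, 0.24, 0.016, -0.08, 0, 1],
    [0, 0, 0.36, 0.024, -0.12, 0, 1],
    [0, 0, 0.48, 0.031, -0.164, 0, 1],
    [0, 0, 0.506, 0.031, -0.164, 0, 1]
  ]
}}

```text
time: 16.3
tcp_pos: [0.5497, 0.0126, 0.1652]
orientation: [-0.565, -3.088, 0.008]
ft_force: [-0.3, -0.3, 0.3]
grip_width: 0.0855
gripper_force: 0.0
```

>>> {"name": "jog_arm", "arguments": {
  "commands": [
    [0, 0, 0.12, -0.014, -0.044, 0, 1],
    [0, 0, 0.24, -0.028, -0.088, 0, 1],
    [0, 0, 0.36, -0.042, -0.132, 0, 1],
    [0, 0, 0.428, -0.056, -0.171, 0, 1],
    [0, 0, 0.428, -0.056, -0.171, 0, 1]
  ]
}}

```text
time: 16.8
tcp_pos: [0.5433, -0.1663, 0.1654]
orientation: [-1.205, -2.9, 0.008]
ft_force: [-0.6, 0.0, -0.9]
grip_width: 0.0852
gripper_force: 0.0
```

>>> {"name": "jog_arm", "arguments": {
  "commands": [
    [0, 0, 0, 0, 0, 0, 1],
    [0, 0, 0, 0, 0, 0, 1],
    [0, 0, 0, 0, 0, 0, 1]
  ]
}}

```text
time: 17.1
tcp_pos: [0.5451, -0.1573, 0.1662]
orientation: [-1.185, -2.908, -0.001]
ft_force: [-0.6, -0.5, 0.1]
grip_width: 0.0857
gripper_force: 0.0
```

```bash
python3 look.py white1 white;  python3 - <<'E'
from h import *
plan((.544,-.1645,.034,45.5))
E
```

```text
[ 0.5451 -0.1573  0.1662] [ 0.14  0.51  0.15  1.78 -0.1   0.86  1.13]
white 0.66 [248.8, 160.8, 291.2, 257.3] [ 0.5429 -0.1648] 137.1 0.88
[ 0.    -0.001  0.002] [-0.0039 -0.0057  0.1326]
```

>>> {"name": "jog_arm", "arguments": {
  "commands": [
    [0, 0, -0.01, -0.004, -0.0065, 0.05, 1],
    [0, 0, -0.01, -0.004, -0.0065, 0.1, 1],
    [0, 0, -0.01, -0.004, -0.0065, 0.12, 1],
    [0, 0, -0.01, -0.004, -0.0065, 0.132, 1],
    [0, 0, -0.01, -0.004, -0.0065, 0.132, 1]
  ]
}}

```text
time: 17.7
tcp_pos: [0.5429, -0.166, 0.0337]
orientation: [-1.173, -2.912, 0.0]
ft_force: [-0.4, -0.7, 0.7]
grip_width: 0.0853
gripper_force: 0.0
```

>>> {"name": "jog_arm", "arguments": {
  "commands": [
    [0, 0, 0, 0, 0, 0, 1],
    [0, 0, 0, 0, 0, 0, -1],
    [0, 0, 0, 0, 0, 0, -1],
    [0, 0, 0, 0, 0, 0, -1],
    [0, 0, 0, 0, 0, 0, -1]
  ]
}}

```text
time: 18.2
tcp_pos: [0.5436, -0.1667, 0.0353]
orientation: [1.175, 2.913, 0.0]
ft_force: [0.7, 0.4, 0.1]
grip_width: 0.0281
gripper_force: 0.1
```

>>> {"name": "jog_arm", "arguments": {
  "commands": [
    [0, 0, 0, 0, 0, 0, -1],
    [0, 0, 0, 0, 0, -0.03, -1],
    [0, 0, 0, 0, 0, -0.07, -1],
    [0, 0, 0, 0, 0, -0.1, -1],
    [0, 0, 0, 0, 0, -0.1, -1]
  ]
}}

```text
time: 18.7
tcp_pos: [0.5454, -0.1675, 0.1389]
orientation: [1.173, 2.907, 0.001]
ft_force: [0.4, -0.9, -1.5]
grip_width: 0.0271
gripper_force: 39.8
```

```bash
python3 - <<'E'
from h import *
plan((.54,.04,.135,72),(.5441,.2709,.135,99))
E
```

```text
[ 0.002  0.007 -0.453] [0.148  0.1456 0.0035]
[ 0.     0.    -0.471] [0.0675 0.2209 0.    ]
```

>>> {"name": "jog_arm", "arguments": {
  "commands": [
    [0, 0, -0.1, 0.03, 0.03, 0, -1],
    [0, 0, -0.2, 0.06, 0.06, 0, -1],
    [0, 0, -0.3, 0.09, 0.09, 0, -1],
    [0, 0, -0.4, 0.12, 0.12, 0, -1],
    [0, 0, -0.453, 0.148, 0.146, 0, -1]
  ]
}}

```text
time: 19.2
tcp_pos: [0.5374, 0.0434, 0.134]
orientation: [-0.484, -3.103, -0.0]
ft_force: [0.3, 0.2, -1.7]
grip_width: 0.027
gripper_force: 39.7
```

>>> {"name": "jog_arm", "arguments": {
  "commands": [
    [0, 0, -0.12, 0.013, 0.044, 0, -1],
    [0, 0, -0.24, 0.026, 0.088, 0, -1],
    [0, 0, -0.36, 0.039, 0.13, 0, -1],
    [0, 0, -0.471, 0.052, 0.174, 0, -1],
    [0, 0, -0.471, 0.066, 0.218, 0, -1]
  ]
}}

```text
time: 19.7
tcp_pos: [0.5421, 0.2702, 0.1338]
orientation: [0.252, -3.13, 0.001]
ft_force: [1.4, -0.4, -0.8]
grip_width: 0.0272
gripper_force: 39.7
```

>>> {"name": "jog_arm", "arguments": {
  "commands": [
    [0, 0, 0, 0, 0, 0, -1],
    [0, 0, 0, 0, 0, 0, -1],
    [0, 0, 0, 0, 0, 0, -1],
    [0, 0, 0, 0, 0, 0, -1]
  ]
}}

```text
time: 20.1
tcp_pos: [0.5428, 0.2669, 0.1345]
orientation: [0.243, -3.132, 0.002]
ft_force: [-0.4, -0.5, -0.7]
grip_width: 0.027
gripper_force: 39.8
```

```bash
python3 - <<'E'
from h import *
plan((.5441,.2712,.045,99))
E
```

```text
[-0.001 -0.001 -0.002] [-0.002   0.0041  0.0895]
```

>>> {"name": "jog_arm", "arguments": {
  "commands": [
    [0, 0, 0, -0.002, 0.004, 0.03, -1],
    [0, 0, 0, -0.002, 0.004, 0.06, -1],
    [0, 0, 0, -0.002, 0.004, 0.08, -1],
    [0, 0, 0, -0.002, 0.004, 0.089, -1],
    [0, 0, 0, -0.002, 0.004, 0.089, -1]
  ]
}}

```text
time: 20.6
tcp_pos: [0.5439, 0.2718, 0.0451]
orientation: [0.244, -3.131, 0.002]
ft_force: [0.3, 0.4, -1.3]
grip_width: 0.0271
gripper_force: 40.1
```

>>> {"name": "jog_arm", "arguments": {
  "commands": [
    [0, 0, 0, 0, 0, 0, -1],
    [0, 0, 0, 0, 0, 0, 0.2],
    [0, 0, 0, 0, 0, 0, 0.2],
    [0, 0, 0, 0, 0, 0, 0.2],
    [0, 0, 0, 0, 0, 0, 0.2]
  ]
}}

```text
time: 21.1
tcp_pos: [0.5441, 0.2732, 0.0462]
orientation: [-0.247, 3.131, 0.0]
ft_force: [0.2, -0.6, 0.6]
grip_width: 0.0512
gripper_force: 0.0
```

>>> {"name": "jog_arm", "arguments": {
  "commands": [
    [0, 0, 0, 0, 0, -0.03, 0.2],
    [0, 0, 0, 0, 0, -0.07, 0.2],
    [0, 0, 0, 0, 0, -0.12, 0.6],
    [0, 0, 0, 0, 0, -0.12, 1],
    [0, 0, 0, 0, 0, -0.12, 1]
  ]
}}

```text
time: 21.6
tcp_pos: [0.5445, 0.2735, 0.1673]
orientation: [-0.246, 3.129, 0.002]
ft_force: [-0.1, -0.7, -0.5]
grip_width: 0.0851
gripper_force: 0.0
```

```bash
python3 look.py white2 white;  python3 - <<'E'
from h import *
plan((.50,.12,.17,115),(.445,-.02,.17,133))
E
```

```text
[0.5445 0.2735 0.1673] [-0.44  0.56 -0.11  1.67  0.07  0.92  1.15]
white 0.75 [257.9, 155.4, 298.0, 250.0] [0.5468 0.2728] 10.2 0.91
[-0.    -0.002 -0.279] [ 0.0667 -0.1441 -0.005 ]
[ 0.     0.    -0.314] [ 0.109  -0.1036  0.    ]
```

View pics/white2.png

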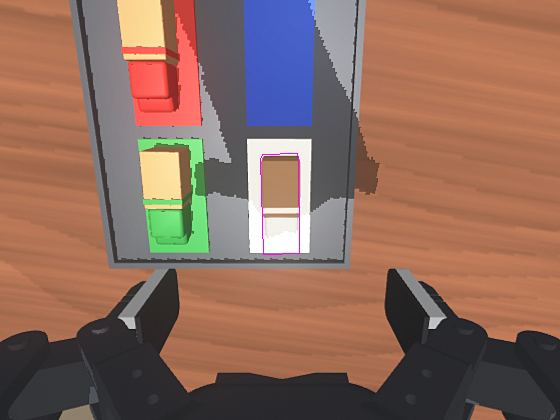

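White lies on its pad: bar at (281,200), pad spans (247–311, 139–254). Next: blue.

>>> {"name": "jog_arm", "arguments": {
  "commands": [
    [0, 0, -0.07, 0.018, -0.036, 0, 1],
    [0, 0, -0.14, 0.036, -0.072, 0, 1],
    [0, 0, -0.21, 0.054, -0.108, 0, 1],
    [0, 0, -0.279, 0.067, -0.144, 0, 1]
  ]
}}

```text
time: 22.1
tcp_pos: [0.4983, 0.1188, 0.1641]
orientation: [0.684, -3.062, 0.0]
ft_force: [1.3, -1.4, 0.7]
grip_width: 0.0854
gripper_force: 0.0
```

>>> {"name": "jog_arm", "arguments": {
  "commands": [
    [0, 0, -0.1, 0.03, -0.03, 0, 1],
    [0, 0, -0.2, 0.06, -0.06, 0, 1],
    [0, 0, -0.314, 0.09, -0.09, 0, 1],
    [0, 0, -0.314, 0.109, -0.104, 0, 1]
  ]
}}

```text
time: 22.5
tcp_pos: [0.4431, -0.0234, 0.1643]
orientation: [1.15, -2.919, -0.001]
ft_force: [-0.3, 0.3, -0.4]
grip_width: 0.085
gripper_force: 0.0
```

>>> {"name": "jog_arm", "arguments": {
  "commands": [
    [0, 0, 0, 0, 0, 0, 1],
    [0, 0, 0, 0, 0, 0, 1],
    [0, 0, 0, 0, 0, 0, 1],
    [0, 0, 0, 0, 0, 0, 1]
  ]
}}

```text
time: 22.9
tcp_pos: [0.4458, -0.0186, 0.1655]
orientation: [1.154, -2.922, -0.001]
ft_force: [0.6, -0.3, -0.1]
grip_width: 0.0855
gripper_force: 0.0
```

```bash
python3 look.py blue1 blue;  python3 - <<'E'
from h import *
plan((.445,-.0255,.034,133))
E
```

```text
[ 0.4458 -0.0186  0.1655] [ 0.19  0.35 -0.28  2.08  0.14  0.73  2.15]
blue 0.84 [254.6, 145.1, 294.6, 238.9] [ 0.4436 -0.0264] 43.6 0.88
[0.    0.    0.002] [ 0.0051 -0.0044  0.1316]
```

>>> {"name": "jog_arm", "arguments": {
  "commands": [
    [0, 0, 0, 0.006, -0.004, 0.05, 1],
    [0, 0, 0, 0.006, -0.004, 0.1, 1],
    [0, 0, 0, 0.006, -0.004, 0.12, 1],
    [0, 0, 0, 0.006, -0.004, 0.131, 1],
    [0, 0, 0, 0.006, -0.004, 0.131, 1]
  ]
}}

```text
time: 23.5
tcp_pos: [0.4431, -0.0262, 0.0333]
orientation: [1.152, -2.92, -0.002]
ft_force: [-0.2, -0.6, -0.5]
grip_width: 0.0855
gripper_force: 0.0
```

>>> {"name": "jog_arm", "arguments": {
  "commands": [
    [0, 0, 0, 0, 0, 0, 1],
    [0, 0, 0, 0, 0, 0, -1],
    [0, 0, 0, 0, 0, 0, -1],
    [0, 0, 0, 0, 0, 0, -1],
    [0, 0, 0, 0, 0, 0, -1]
  ]
}}

```text
time: 24.0
tcp_pos: [0.444, -0.0269, 0.0352]
orientation: [-1.15, 2.923, -0.001]
ft_force: [-0.9, 0.5, 0.2]
grip_width: 0.028
gripper_force: 0.9
```

>>> {"name": "jog_arm", "arguments": {
  "commands": [
    [0, 0, 0, 0, 0, 0, -1],
    [0, 0, 0, 0, 0, -0.03, -1],
    [0, 0, 0, 0, 0, -0.07, -1],
    [0, 0, 0, 0, 0, -0.1, -1],
    [0, 0, 0, 0, 0, -0.1, -1]
  ]
}}

```text
time: 24.5
tcp_pos: [0.4457, -0.027, 0.1382]
orientation: [-1.148, 2.918, -0.004]
ft_force: [1.5, -0.0, -1.4]
grip_width: 0.0271
gripper_force: 40.4
```

```bash
python3 - <<'E'
from h import *
plan((.45,.11,.135,116),(.4403,.2545,.135,99))
E
```

```text
[-0.004  0.005  0.296] [-0.0965  0.0973  0.0031]
[0.    0.    0.297] [-0.0546  0.1341  0.    ]
```

>>> {"name": "jog_arm", "arguments": {
  "commands": [
    [0, 0, 0.08, -0.024, 0.024, 0, -1],
    [0, 0, 0.16, -0.048, 0.048, 0, -1],
    [0, 0, 0.24, -0.072, 0.072, 0, -1],
    [0, 0, 0.296, -0.0965, 0.097, 0, -1]
  ]
}}

```text
time: 24.9
tcp_pos: [0.4477, 0.1107, 0.134]
orientation: [0.701, -3.061, 0.001]
ft_force: [1.2, -1.2, -0.3]
grip_width: 0.0271
gripper_force: 40.4
```

>>> {"name": "jog_arm", "arguments": {
  "commands": [
    [0, 0, 0.08, -0.014, 0.034, 0, -1],
    [0, 0, 0.16, -0.027, 0.067, 0, -1],
    [0, 0, 0.24, -0.041, 0.1, 0, -1],
    [0, 0, 0.297, -0.055, 0.134, 0, -1]
  ]
}}

```text
time: 25.3
tcp_pos: [0.4382, 0.2553, 0.1338]
orientation: [0.241, -3.131, 0.002]
ft_force: [1.2, -0.7, -1.1]
grip_width: 0.0271
gripper_force: 40.4
```

>>> {"name": "jog_arm", "arguments": {
  "commands": [
    [0, 0, 0, 0, 0, 0, -1],
    [0, 0, 0, 0, 0, 0, -1],
    [0, 0, 0, 0, 0, 0, -1],
    [0, 0, 0, 0, 0, 0, -1]
  ]
}}

```text
time: 25.7
tcp_pos: [0.439, 0.2529, 0.1345]
orientation: [0.244, -3.131, 0.002]
ft_force: [-0.5, -0.4, -1.4]
grip_width: 0.0273
gripper_force: 40.3
```

```bash
python3 - <<'E'
from h import *
plan((.4403,.2545,.045,99))
E
```

```text
[-0.001 -0.001 -0.002] [-0.0016  0.0015  0.0895]
```

>>> {"name": "jog_arm", "arguments": {
  "commands": [
    [0, 0, 0, -0.0015, 0.0015, 0.03, -1],
    [0, 0, 0, -0.0015, 0.0015, 0.06, -1],
    [0, 0, 0, -0.0015, 0.0015, 0.08, -1],
    [0, 0, 0, -0.0015, 0.0015, 0.089, -1],
    [0, 0, 0, -0.0015, 0.0015, 0.089, -1]
  ]
}}

```text
time: 26.2
tcp_pos: [0.44, 0.2551, 0.0451]
orientation: [0.245, -3.131, 0.002]
ft_force: [-1.1, -0.0, -1.5]
grip_width: 0.0272
gripper_force: 40.3
```

>>> {"name": "jog_arm", "arguments": {
  "commands": [
    [0, 0, 0, 0, 0, 0, -1],
    [0, 0, 0, 0, 0, 0, 0.2],
    [0, 0, 0, 0, 0, 0, 0.2],
    [0, 0, 0, 0, 0, 0, 0.2],
    [0, 0, 0, 0, 0, 0, 0.2]
  ]
}}

```text
time: 26.7
tcp_pos: [0.4403, 0.2563, 0.0462]
orientation: [-0.247, 3.131, 0.001]
ft_force: [-0.9, -0.7, 1.3]
grip_width: 0.0516
gripper_force: 0.0
```

>>> {"name": "jog_arm", "arguments": {
  "commands": [
    [0, 0, 0, 0, 0, -0.03, 0.2],
    [0, 0, 0, 0, 0, -0.07, 0.2],
    [0, 0, 0, 0, 0, -0.12, 0.6],
    [0, 0, 0, 0, 0, -0.16, 1],
    [0, 0, 0, 0, 0, -0.16, 1]
  ]
}}

```text
time: 27.2
tcp_pos: [0.4424, 0.2576, 0.2114]
orientation: [-0.246, 3.123, 0.007]
ft_force: [0.6, -1.0, 0.0]
grip_width: 0.0855
gripper_force: 0.0
```

>>> {"name": "jog_arm", "arguments": {
  "commands": [
    [0, 0, 0, 0, -0.04, 0, 1],
    [0, 0, 0, 0, -0.08, 0, 1],
    [0, 0, 0, 0, -0.12, 0, 1],
    [0, 0, 0, 0, -0.16, 0, 1],
    [0, 0, 0, 0, -0.2, 0, 1]
  ]
}}

```text
time: 27.7
tcp_pos: [0.4711, 0.057, 0.2055]
orientation: [0.247, -3.131, 0.0]
ft_force: [0.0, 0.2, 0.6]
grip_width: 0.0856
gripper_force: 0.0
```

>>> {"name": "jog_arm", "arguments": {
  "commands": [
    [0, 0, 0, 0, -0.04, 0, 1],
    [0, 0, 0, 0, -0.08, 0, 1],
    [0, 0, 0, 0, -0.1, 0, 1],
    [0, 0, 0, 0, -0.1, 0, 1],
    [0, 0, 0, 0, -0.1, 0, 1]
  ]
}}

```text
time: 28.2
tcp_pos: [0.4867, -0.04, 0.2054]
orientation: [0.245, -3.131, -0.001]
ft_force: [0.4, 0.8, -0.4]
grip_width: 0.0853
gripper_force: 0.0
```

```bash
python3 - <<'E'
from h import *
im=robot.snapshot('top'); C=cam('top')
pc=dict(red=(.4535,.1705),green=(.5573,.1869),white=(.5441,.2709),blue=(.4403,.2545)); t=np.radians(9)
for c in pc:
    for d in robot.cut_out('top',c+'_bar_mid')[:1]:
        p,i=fit(C,d['mask'],.075,.028,.008,.038); e=p[:2]-pc[c]
        print(c,round(d['confidence'],2),np.round(p[:2],4),'along',round(e@[np.cos(t),np.sin(t)],4),'across',round(e@[-np.sin(t),np.cos(t)],4),round(np.degrees(p[2])%180,1),round(i,2))
        h=hull(C,(*pc[c],t),.095,.05,.008,.008); 
cv2.imwrite('pics/end.png',cv2.resize(im[170:330,90:290],None,fx=3.7,fy=3.7,interpolation=cv2.INTER_CUBIC)); cv2.imwrite('pics/endtop.png',im)
E
```

```text
red 0.71 [0.4549 0.1698] along 0.0013 across -0.0009 10.5 0.81
green 0.6 [0.55   0.1862] along -0.0073 across 0.0005 12.2 0.76
white 0.91 [0.5448 0.2737] along 0.0011 across 0.0027 12.6 0.82
blue 0.77 [0.441  0.2544] along 0.0007 across -0.0002 6.3 0.84
```

View pics/end.png

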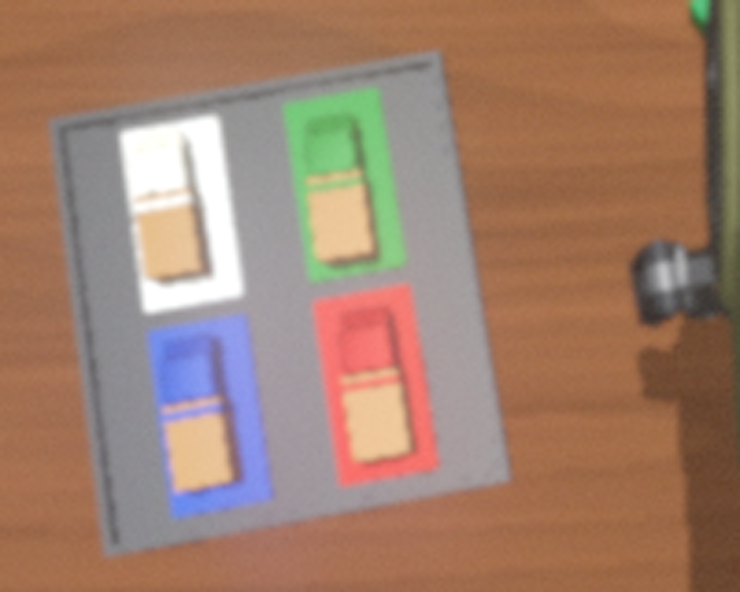

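View pics/endtop.png

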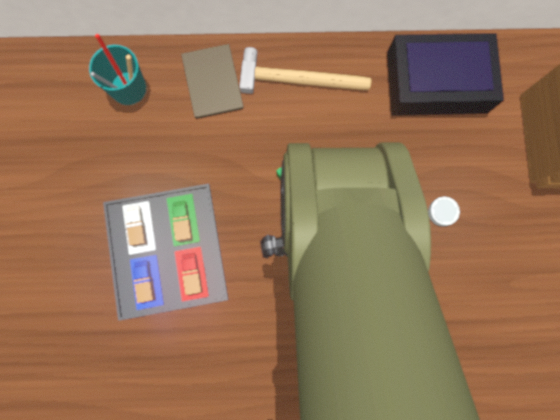

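All four bars lie within their pads. In the crop, white is at (168,205), green (340,190), blue (200,410) and red (375,385). The apparent leftward offset is height parallax.

```bash
python3 -c "
from cell import robot
print(robot.close_job())"
```

```text
the job is handed in; nothing more can be done
None
```

All four compound bars are in the tray, each flat and lengthwise on the pad of its own colour, the wax blocks were not handled, and the job was handed in after about 28 s of the 99 s allowed.

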